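# Feel for the hidden nut in a clamped comb and press it home

## Robot

A 6-joint arm with a two-finger parallel gripper is mounted at the origin on the work surface. World frame = base frame: x ahead of the robot, y to its left, z up, the work surface at z = 0. Lengths are in m, angles in rad, forces in N, time in s.
With the tool pointing down it reaches from about 0.35 to 0.875 m from the base axis. Payload 4.2 kg.
Tool frame: the origin (TCP) lies at the very end of the fingers, on their centre line; the grasp point (between the pads) lies 19 mm behind it (robot.tcp_to_grasp is the distance from the TCP to the grasp point, in m); z points along the fingers, y is the direction in which the jaws open and shut (so a half turn about z gives the same grasp; the last joint's range is limited). The gripper opens to 85 mm and grips with 20 to 120 N. Pads are 22 mm wide; open, the fingers measure 114 mm over their backs; the gripper's body (76 mm by 85 mm) begins 54 mm behind the grasp point. The pads swing forward as they close: fully open they stand 13 mm farther back than shut.
Start: joints at [1.469, 0.385, 0.008, 0, -1.194, -0.259], TCP at [0.221, 0.585, 0.231] pointing down, gripper open.
Joint ranges: [-3.14, 3.14], [-1.21, 2.06], [-1.07, 1.41], [-3.16, 2.05], [-2.99, -0.16], [-3.1, 3.1]. Speed limits (rad/s): [2.79, 2.79, 3.14, 3.14, 3.14, 3.14].

## Interface

Orientations are given as a rotation vector (axis times angle).
In Python, from plant import status, camera, camera_params, job_done, robot gives the robot as it stands.
- The arm moves only by the tool carry_out, never from a script. Its argument "deltas" is a list that holds one entry, the list of rows, each a list of 5 numbers: the finger opening in mm, from 0 to 85.4, then the shift along the world's x, y, z in units of 30 mm (1.0 is 30 mm), then the turn about the world's z in units of 5 degrees (1.0 is 5 degrees). A call has 1 to 20 rows; each row shifts and turns the commanded pose from where the row before left it; what a row does not reach is not made up. A row lasts 1/8 s, in which the tool goes at most 62.5 mm and 10.7 degrees, less where a joint would pass 70% of its speed; a pose out of reach is approached as far as the arm can. A call is refused whole if a number of a shift passes 1 or a number of a turn 1, either way. A call with a gripper value outside its range is refused whole. The fingers move at their own pace and stop on an object; "grip_force" is the grip in N (left out, the last holds). Time passes only in rows, so rows that do not move let the fingers close. It gives the time, the measured TCP pose, the force and the opening at its end, in the units of the state.
- status.sense(): the state, without advancing time (a new reading comes with each control period).
- camera(name): name is "scene" or "top" or "wrist"; returns (picture, depth): 480x640x3 uint8, red, green, blue; 480x640 float32, m along the optical axis (not along the pixel's ray), 0 where there is no reading.
- camera_params(name): a dict with "fx", "fy", "cx", "cy" (pixels), "view" (4x4, takes a point from world to camera coordinates); the wrist camera has in their place "T_tool_cam" (4x4, takes a point from camera to tool coordinates, whose origin is the TCP and whose axes are the flange's). Camera axes: x right, y up, looking along -z (the intrinsics and any distortion apply to the point x, -y, -z); pixel columns grow to the right and rows downward; lengths in m; the calibration is good to about 2 mm. The wrist camera is an equidistant fisheye: a pixel r from the principal point sees the ray r / f radians off the axis. A picture is of the moment at which its call begins: read the wrist's pose just before it. camera_params takes no time and is no camera call.
- job_done(): hands the job in, once; it reports no verdict.
The state is a dict: "time_s": time; "joints": joint angles; "qvel": joint speeds; "joint_efforts": joint torques, N m; "tool_pos": TCP position; "tool_rot": TCP orientation; "wrist_force": force on the tool from outside, world axes, zero at the start; "ft_torque": the same for the moment, N m; "finger_gap": opening from 0.0 (shut) to 1.0 (fully open).
Only numpy, scipy, OpenCV 4.12 (cv2) and the standard library are available. Lean on these libraries where they do the work, as an engineer would, in place of code of your own. Each camera call takes 0.05 s, during which the arm holds its last target.

## Task

A square nut is stuck part-way down a hole somewhere in the floor of the black groove of the comb in the vise. Take the blue screwdriver from its wooden stand, slide its tip along the groove until it drops into the hole, and press the nut fully home with it. Then stand the screwdriver back upright in its stand and let go, leaving the cover plate, the reed plate and the tin of screws where they are.

Things in the scene. Friction and masses are not known exactly. Their poses are not given: they have to be found in the camera images.
- driver_grip (a point): Middle of the screwdriver's blue handle, z up; it starts upright in the stand. Handle 15 x 15 mm square, 68 mm tall, faces along this point's x and y, 6 mm steel cap on top. Point is 40 mm above the underside of the round shoulder (20 mm wide) at its foot, 85 mm above the blade's tip. Below the shoulder: fixed ferrule 7 mm wide, 15 mm long, then 30 mm of blade. About 57 g.
- driver_tip (a point): Flat end of the 3 mm blade, z up. The blade is sprung: pushed back it retracts straight into the handle, from 0.5 N up to 2.5 N at 8 mm, where it meets a hard stop and pushes rigidly. Left alone it is fully out, 45 mm below the shoulder.
- groove (a point): Middle of the floor of the groove in the comb's top edge; z up, y along it, x across. Groove 9 mm wide, 70 mm long (35 mm either way), 6 mm deep, closed ends; floor 74 mm above the desk. The hole in the floor, 9 x 9 mm, as wide as the groove, black on black, has its centre anywhere within 20 mm either way of this point along y and must be felt for.
- nut (a joint): How far the square nut in the hole is pushed down, m: at 0 its top lies 4 mm below the groove's floor, at 0.006 it is fully home on its hard seat, 10 mm below the floor. It starts between 0 and 0.0015. It moves under about 5 N and stays where it is left.
- stand_hole (a point): Mouth of the hole in the middle of the top of the wooden stand, 60 mm above the desk, z up; the stand is fixed, a block 64 x 64 mm (foot 76 x 76 mm). The hole is 12 mm across and goes right through. The screwdriver stands with its blade and ferrule in the hole and the underside of its shoulder on the top of the block.
- cover_mid (a point): Middle of the loose chrome cover plate, 112 x 34 x 12 mm, lying flat; x along its length.
- reed_mid (a point): Middle of the loose brass reed plate, 112 x 34 x 4 mm, lying flat; x along its length.
- tin_mid (a point): Middle of the open round tin of brass screws, 62 mm across, 26 mm tall, standing on the desk.
- vise_base (a point): Middle of the vise's underside on the desk, straight below the groove's middle, same axes. Vise and aluminium comb are fixed. Comb 160 mm long (y), 18 mm thick, top 80 mm above the desk. Vise: jaws 65 mm high and 70 mm wide, reaching 65 mm to +x and 105 mm to -x (its screw).
Not all that is in view belongs to the job. What is meant by the part that bears driver_grip is not purple or turquoise, and is the larger of those in its own colour.

How it is judged:
By the outcome, as a careful person would: the job done as asked, in the order asked, and still so for the second after the job is handed in, with the robot touching nothing.
It also fails if it takes over 61 s, if anything falls off the work surface, if the arm or the gripper's body presses on something with over 40 N, if the wrist force passes 120 N, or if a joint passes its speed limit or range.

## Working session

There is one attempt and no reset: what is moved stays moved. The work goes in short steps, Python scripts to look and compute and a tool call to move; the robot and the scene stay as the last step left them, time stands still between calls to the robot, and variables do not carry over. Pictures are saved under pics/ and viewed, and the job is handed in when it is done.

Besides the shell and the picture viewer there is one more tool, called after "Call:" as name([rows], argument=value, ...), one row to a line, values as JSON. carry_out: Moves the arm, as the interface text tells. Its arguments: {"type":"object","properties":{"deltas":{"type":"array"},"grip_force":{"type":"number"}},"required":["deltas"]}

```bash
ls; mkdir -p pics; cat > h.py <<'E'
import numpy as np, cv2
from plant import status, camera, camera_params, job_done, robot
def shot(n,f):
    im,d=camera(n); cv2.imwrite(f'pics/{f}.png',im[:,:,::-1]); np.save(f'pics/{f}_d.npy',d); return im,d
def ray(n,u,v):
    p=camera_params(n); V=np.linalg.inv(np.array(p['view']))
    d=np.array([(u-p['cx'])/p['fx'],-(v-p['cy'])/p['fy'],-1.])
    return V[:3,3],V[:3,:3]@d
def onz(n,u,v,z):
    o,d=ray(n,u,v); return o+d*(z-o[2])/d[2]
def bydepth(n,u,v,dep):
    o,d=ray(n,u,v); return o+d*dep
E
python3 - <<'E'
from h import *
s=status.sense(); print({k:np.round(v,3) for k,v in s.items()})
shot('scene','s0');shot('top','t0')
for c in('scene','top','wrist'):print(camera_params(c))
E
```

```text
pics
{'time_s': np.float64(0.0), 'joints': array([ 1.469,  0.386,  0.007, -0.   , -1.194, -0.259]), 'qvel': array([-0.   ,  0.002,  0.   ,  0.001, -0.001, -0.001]), 'joint_efforts': array([ 1.0000e-03, -3.9228e+01,  1.8840e+01,  4.1860e+00, -5.0000e-03,
        0.0000e+00]), 'tool_pos': array([0.22 , 0.584, 0.23 ]), 'tool_rot': array([ 3.088, -0.564, -0.   ]), 'wrist_force': array([ 0.5  , -0.392, -0.601]), 'ft_torque': array([-0.03 , -0.001,  0.001]), 'finger_gap': np.float64(1.003)}
{'fx': 464.4184426069289, 'fy': 464.4184426069289, 'cx': 319.0071490784556, 'cy': 246.75628792515485, 'view': array([[ 0.84765709,  0.5302761 ,  0.01687335, -0.46752031],
       [-0.43618011,  0.67843189,  0.59116587,  0.24155794],
       [ 0.30203371, -0.50846576,  0.80637349, -1.14350892],
       [ 0.        ,  0.        ,  0.        ,  1.        ]])}
{'fx': 617.3772703730621, 'fy': 617.3772703730621, 'cx': 315.10054164103565, 'cy': 244.1554935275406, 'view': array([[-0.0167899 , -0.99972405,  0.01642962, -0.06210069],
       [ 0.98945386, -0.0142485 ,  0.14414591, -0.56450142],
       [-0.14387204,  0.01867654,  0.98942004, -1.04171469],
       [ 0.        ,  0.        ,  0.        ,  1.        ]])}
{'fx': 371.64829954431775, 'fy': 371.64829954431775, 'cx': 322.17332844962243, 'cy': 238.0247118977093, 'T_tool_cam': array([[ 1.00735913e-04,  9.51642936e-01,  3.07206303e-01,
         7.95631268e-02],
       [ 9.99999977e-01, -3.68953988e-05, -2.13617573e-04,
        -1.13432260e-04],
       [-1.91953155e-04,  3.07206318e-01, -9.51642917e-01,
        -1.42749837e-01],
       [ 0.00000000e+00,  0.00000000e+00,  0.00000000e+00,
         1.00000000e+00]])}
```

View pics/s0.png

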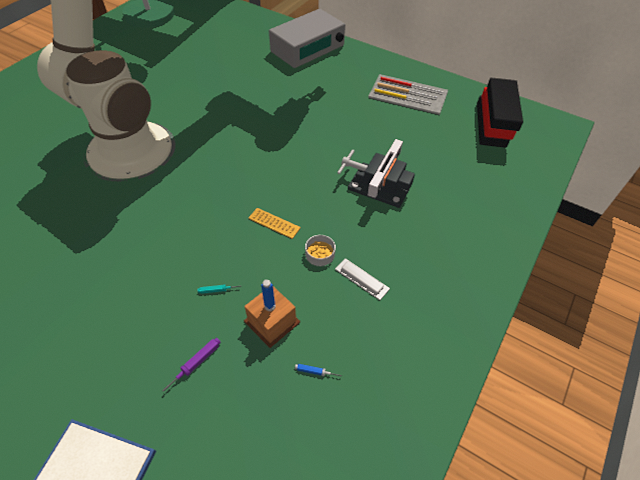

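View pics/t0.png

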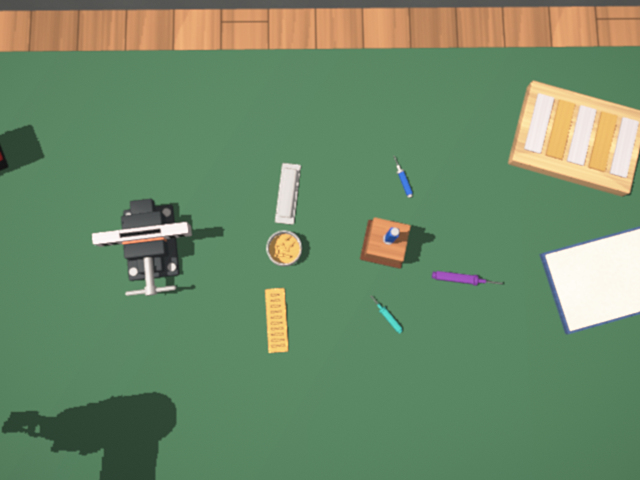

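Driver-like things in the top picture: blue upright in the stand (392,235), blue lying (405,182), purple lying (460,278), turquoise lying (389,317). The blue upright one should be the larger blue. I'll check this in a crop and measure it.

```bash
python3 - <<'E'
from h import *
s=cv2.imread('pics/s0.png');t=cv2.imread('pics/t0.png')
a=cv2.resize(s[260:400,180:360],None,fx=2.2,fy=2.2,interpolation=cv2.INTER_CUBIC)
b=cv2.resize(t[150:290,340:520],None,fx=2.2,fy=2.2,interpolation=cv2.INTER_CUBIC)
c=cv2.resize(t[190:300,80:230],None,fx=2.64,fy=2.64,interpolation=cv2.INTER_CUBIC)
d=cv2.resize(s[130:215,330:430],None,fx=3.4,fy=3.4,interpolation=cv2.INTER_CUBIC)
W=np.zeros((600,800,3),np.uint8)
W[:308,:396]=a;W[:308,400:796]=b;W[310:600,:396]=c[:290];W[310:310+289,400:740]=d
cv2.imwrite('pics/c0.png',W)
for n,f,im in(('scene','s0',s),('top','t0',t)):
    D=np.load(f'pics/{f}_d.npy'); h=cv2.cvtColor(im,cv2.COLOR_BGR2HSV)
    for nm,lo,hi in(('blue',(100,150,60),(125,255,255)),('wood',(5,120,50),(16,255,230)),('white',(0,0,200),(180,40,255))):
        m=cv2.inRange(h,lo,hi); k,l,st,ce=cv2.connectedComponentsWithStats(m)
        for i in range(1,k):
            if st[i,4]>40 and nm!='wood' or st[i,4]>800:
                P=bydepth(n,ce[i][0],ce[i][1],D[int(ce[i][1]),int(ce[i][0])])
                print(n,nm,st[i],ce[i].round(1),P.round(3))
E
```

```text
scene blue [261 283  13  26 210] [267.9 295.8] [ 0.577 -0.205  0.114]
scene blue [297 364  26  11 172] [309.5 369. ] [ 0.681 -0.239  0.008]
scene wood [   0    5   54   66 2113] [25.3 36.5] [-2.055  0.849 -0.752]
scene wood [  444   168   196   312 34460] [561.4 355.6] [ 1.245  0.529 -0.748]
scene wood [ 244  287   56   61 1789] [270.9 318. ] [ 0.586 -0.215  0.061]
scene white [148 123  20  17 165] [157.9 131. ] [0.024 0.079 0.011]
scene white [370 139  33  48 302] [385.5 163.1] [0.58  0.23  0.069]
scene white [336 259  54  40 521] [363.7 277. ] [ 0.67  -0.023  0.01 ]
scene white [  37  423  111   57 4083] [ 92.2 457.5] [ 0.476 -0.539  0.012]
top blue [399 172  13  23 137] [404.9 182.8] [ 0.679 -0.238  0.01 ]
top blue [386 231  12  11  62] [390.  237.1] [ 0.562 -0.191  0.122]
top wood [  195     7   445    42 17077] [417.3  27.3] [ 1.38  -0.427 -0.749]
top wood [   0   10  192   41 7318] [92.8 29.6] [ 1.382  0.613 -0.752]
top wood [ 361  218   49   50 1415] [384. 243.] [ 0.56  -0.189  0.066]
top white [525  94  29  59 959] [538.9 123. ] [ 0.782 -0.484  0.034]
top white [567 106  29  59 965] [581.3 135.1] [ 0.759 -0.561  0.034]
top white [610 118  29  59 972] [624.  147.1] [ 0.735 -0.637  0.035]
top white [275 164  25  60 863] [285.9 193.3] [ 0.661 -0.02   0.016]
top white [ 92 222  96  22 855] [139.4 232.7] [0.583 0.229 0.071]
top white [391 228   8   7  44] [394.4 231.1] [ 0.568 -0.196  0.141]
top white [ 546  229   94  102 6842] [597.9 279.2] [ 0.497 -0.58   0.012]
top white [126 258  26  37 233] [144.8 280.4] [ 0.508  0.236 -0.001]
top white [130 268   7   8  44] [132.9 271.4] [0.523 0.253 0.015]
top white [156 287  18   4  42] [164.3 288.3] [0.49  0.191 0.044]
```

View pics/c0.png

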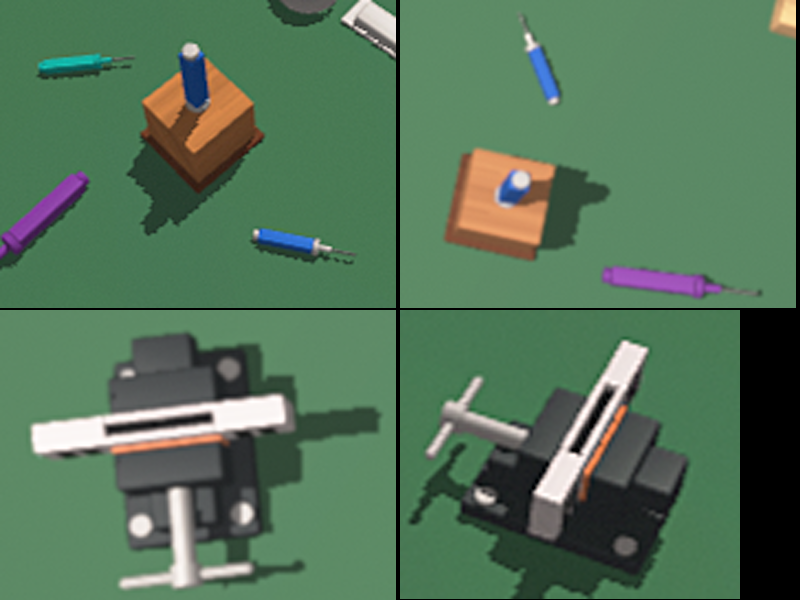

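The crops show the upright blue driver in the stand (scene 268,295) with a handle clearly thicker than the lying blue one (top 405,182). It is neither purple nor turquoise, so it is the one meant. The vise comb with the black groove is centred near top (139,233). I'm moving over the vise first for a wrist-camera look.

Call:
carry_out([
  [[85,0.95,-1,0,0],[85,0.95,-1,0,0],[85,0.95,-1,0,0],[85,0.95,-1,0,0],[85,0.95,-1,0,0],[85,0.95,-1,0,0],[85,0.95,-1,0,0],[85,0.95,-1,0,0],[85,0.95,-1,0,0],[85,0.95,-1,0,0],[85,0.95,-1,0,0],[85,0.95,-1,0,0],[85,0,0,0,0],[85,0,0,0,0]],
])

```text
time_s: 1.85
tool_pos: [0.5622, 0.2247, 0.2308]
tool_rot: [3.09, -0.564, -0.002]
wrist_force: [-1.0, 0.4, 0.1]
finger_gap: 0.995
```

```bash
cat >> h.py <<'E'
from scipy.spatial.transform import Rotation as R
def wpose():
    s=status.sense(); T=np.eye(4);T[:3,:3]=R.from_rotvec(s['tool_rot']).as_matrix();T[:3,3]=s['tool_pos'];return T
def wshot(f):
    T=wpose(); np.save(f'pics/{f}_T.npy',T); return shot('wrist',f)
def wray(f,u,v):
    T=np.load(f'pics/{f}_T.npy'); p=camera_params('wrist'); C=T@np.array(p['T_tool_cam'])
    x=u-p['cx'];y=v-p['cy'];r=np.hypot(x,y);th=r/p['fx']
    d=np.array([np.sin(th)*x/r,-np.sin(th)*y/r,-np.cos(th)]) if r>0 else np.array([0,0,-1.])
    return C[:3,3],C[:3,:3]@d
def wonz(f,u,v,z):
    o,d=wray(f,u,v);return o+d*(z-o[2])/d[2]
def wproj(f,P):
    T=np.load(f'pics/{f}_T.npy'); p=camera_params('wrist'); C=np.linalg.inv(T@np.array(p['T_tool_cam']))
    q=C[:3,:3]@P+C[:3,3]; x,y,z=q[0],-q[1],-q[2]; a=np.hypot(x,y);th=np.arctan2(a,z)
    return p['cx']+p['fx']*th*x/a,p['cy']+p['fx']*th*y/a
E
python3 - <<'E'
from h import *
s=status.sense();print(s['time_s'],s['tool_pos'],s['tool_rot'],s['wrist_force'])
wshot('w1')
E
```

```text
1.85 [0.56221086 0.22468698 0.23077776] [ 3.08995579e+00 -5.64203934e-01 -1.54725636e-03] [-0.99519399  0.39300542  0.05844225]
```

View pics/w1.png

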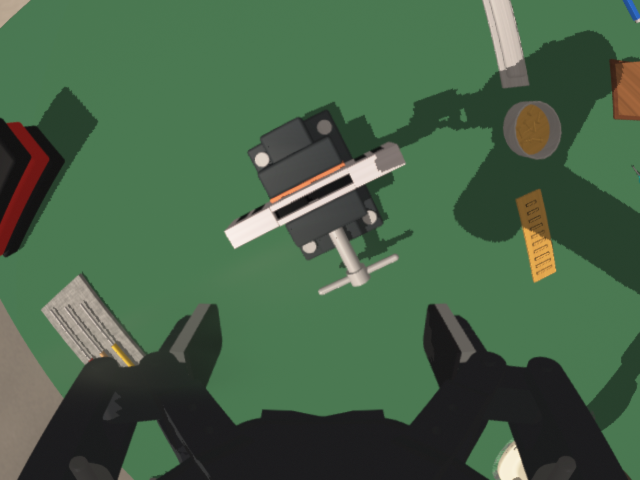

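The groove shows as the black strip from about (275,215) to (357,181), within the comb from (228,238) to (403,155). I'll enlarge it.

```bash
python3 - <<'E'
from h import *
t=cv2.imread('pics/w1.png')
cv2.imwrite('pics/c1.png',cv2.resize(t[140:260,220:410],None,fx=4.2,fy=4.2,interpolation=cv2.INTER_CUBIC))
E
```

```text
(no output)
```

View pics/c1.png

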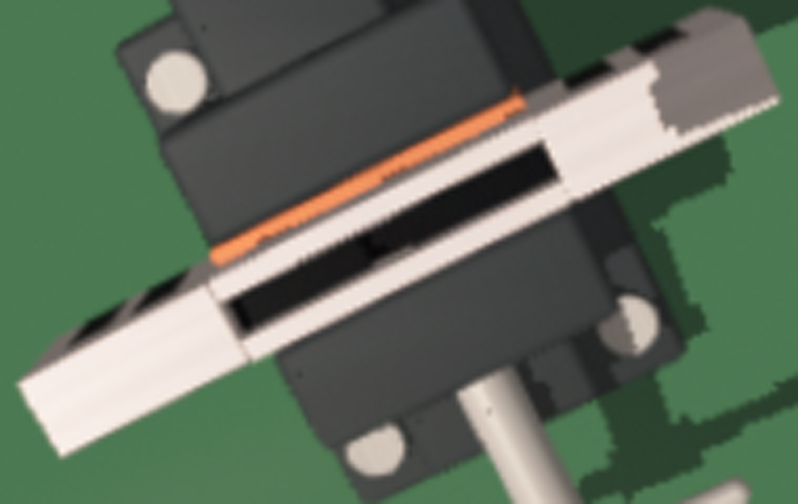

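```bash
python3 - <<'E'
from h import *
f=lambda x,y,z=.08:wonz('w1',220+(x+.5)/4.2-.5,140+(y+.5)/4.2-.5,z)
L1,L2,R1,R2=f(226,300),f(248,336),f(542,143),f(558,180)
for p in(L1,L2,R1,R2):print(p.round(4))
c=(L1+L2+R1+R2)/4;d=(L1+L2-R1-R2)/2;print('c',c,'len',np.linalg.norm(d),'yaw',np.degrees(np.arctan2(-d[0],d[1])),'w',np.linalg.norm(L1-L2),np.linalg.norm(R1-R2))
A,B,Cc=f(18,383),f(62,457),f(778,98);print('comb',A,B,Cc,np.linalg.norm(B-Cc),np.linalg.norm(A-B),'mid',(B+Cc)/2,np.degrees(np.arctan2(-(B-Cc)[0],(B-Cc)[1])))
print('seen notch',f(372,243,.074))
# top view check
t=cv2.imread('pics/t0.png');g=cv2.cvtColor(t,cv2.COLOR_BGR2GRAY)
m=cv2.inRange(t[215:255,80:200],(150,150,150),(255,255,255));r=cv2.minAreaRect(cv2.findNonZero(m));print(r)
for q in cv2.boxPoints(r):print(onz('top',q[0]+80,q[1]+215,.08).round(3))
# stand via top
h=cv2.cvtColor(t,cv2.COLOR_BGR2HSV);m=cv2.inRange(h,(5,120,100),(20,255,255))[210:275,355:415]
print(np.load('pics/t0_d.npy')[[225,243,255],[375,384,398]])
E
```

```text
[0.5836 0.2591 0.08  ]
[0.5753 0.2579 0.08  ]
[0.5907 0.1914 0.08  ]
[0.5829 0.1909 0.08  ]
c [0.58314435 0.22480654 0.08      ] len 0.06774553215234529 yaw 6.228365130407421 w 0.008346772779500265 0.00777824388435525
comb [0.58317773 0.30539597 0.08      ] [0.56561668 0.30345073 0.08      ] [0.5836058  0.14566152 0.08      ] 0.15881134328039995 0.01766845846975401 mid [0.57461124 0.22455612 0.08      ] 6.504055627073936
seen notch [0.58284926 0.22910278 0.074     ]
((59.46379089355469, 17.701358795166016), (11.792473793029785, 96.47566986083984), 83.0887680053711)
[0.583 0.307 0.08 ]
[0.601 0.147 0.08 ]
[0.58  0.144 0.08 ]
[0.563 0.304 0.08 ]
[1.0698892 1.070489  1.0624905]
```

Call:
carry_out([
  [[85,0,-1,0,0],[85,0,-1,0,0],[85,0,-1,0,0],[85,0,-1,0,0],[85,0,-1,0,0],[85,0,-1,0,0],[85,0,-1,0,0],[85,0,-1,0,0],[85,0,-1,0,0],[85,0,-1,0,0],[85,0,-1,0,0],[85,0,-0.8,0,0],[85,0,0,0,0],[85,0,0,0,0]],
])

```text
time_s: 3.65
tool_pos: [0.5625, -0.1282, 0.2314]
tool_rot: [-3.091, 0.562, 0.0]
wrist_force: [-0.4, 0.8, 0.2]
finger_gap: 0.997
```

```bash
python3 - <<'E'
from h import *
s=status.sense();print(s['time_s'],s['tool_pos'],s['tool_rot'],s['wrist_force'])
wshot('w2')
E
```

```text
3.65 [ 0.56254687 -0.12815197  0.23136929] [-3.09073387e+00  5.61713835e-01  1.86231592e-05] [-0.40573714  0.82583715  0.15655599]
```

View pics/w2.png

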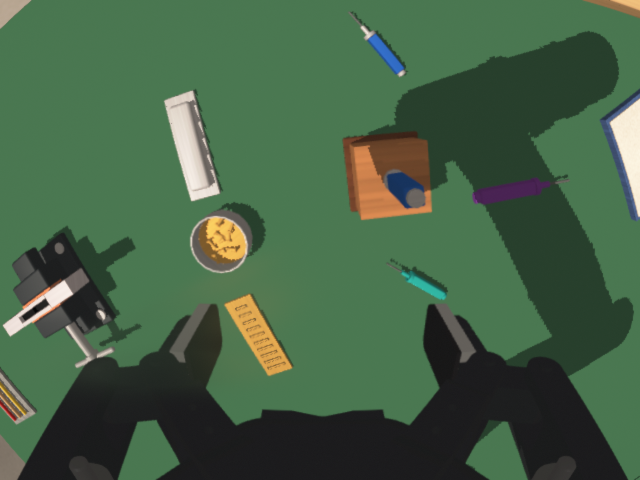

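```bash
python3 - <<'E'
from h import *
t=cv2.imread('pics/w2.png')
cv2.imwrite('pics/c2.png',cv2.resize(t[125:227,335:445],None,fx=5.8,fy=5.8,interpolation=cv2.INTER_CUBIC))
E
```

```text
(no output)
```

View pics/c2.png

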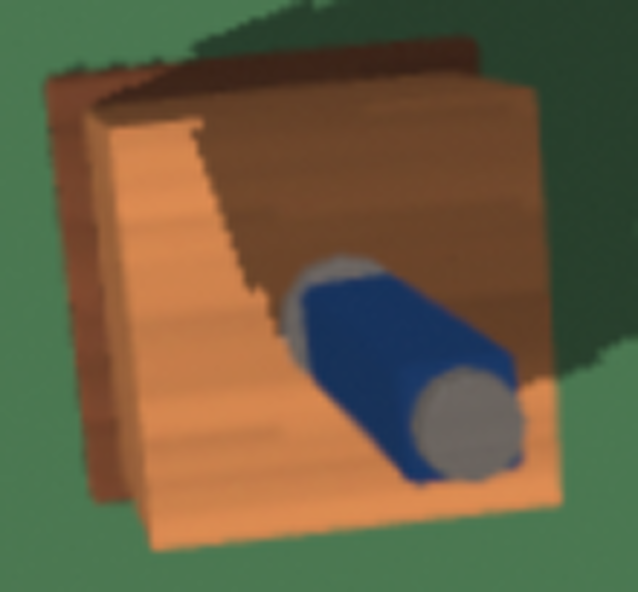

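```bash
python3 - <<'E'
from h import *
f=lambda x,y,z=.06:wonz('w2',335+(x+.5)/5.8-.5,125+(y+.5)/5.8-.5,z)
P=[f(108,128),f(537,90),f(560,505),f(152,548)]
for i in range(4):
    e=P[(i+1)%4]-P[i];print(P[i].round(4),np.linalg.norm(e).round(4),np.degrees(np.arctan2(e[1],e[0])).round(1))
c=sum(P)/4;print('stand',c,'cap',f(468,424,.14))
print('handle edge',f(408,482,.134),f(522,470,.134))
e=f(522,470,.134)-f(408,482,.134);print(np.linalg.norm(e),np.degrees(np.arctan2(e[1],e[0])))
T=wpose();print('jaw y deg',np.degrees(np.arctan2(T[1,1],T[0,1])),T[:3,3],T[:3,2])
E
```

```text
[ 0.6085 -0.1732  0.06  ] 0.0645 -103.8
[ 0.5931 -0.2358  0.06  ] 0.0639 166.1
[ 0.531  -0.2204  0.06  ] 0.064 76.0
[ 0.5466 -0.1583  0.06  ] 0.0637 -13.5
stand [ 0.56979424 -0.19691615  0.06      ] cap [ 0.57084104 -0.19636405  0.14      ]
handle edge [ 0.56497939 -0.18855337  0.134     ] [ 0.5616713  -0.20200318  0.134     ]
0.013850653763562457 -103.81806012129726
jaw y deg -110.58793457568957 [ 0.5626392  -0.12807957  0.23141429] [ 1.63826743e-04  1.92771525e-04 -9.99999968e-01]
```

The stand measures 64 mm square, which matches. Its centre is (0.570, -0.197), and the driver's cap is directly above it. The yaw is -103.8°, so I need to turn the tool +6.8°. I'm aligning first, then looking.

Call:
carry_out([
  [[85,0.13,-0.8,0,0.7],[85,0.13,-0.8,0,0.66],[85,0,-0.685,0,0],[85,0,0,-0.8,0],[85,0,0,-0.8,0],[85,0,0,0,0],[85,0,0,0,0]],
])

```text
time_s: 4.58
tool_pos: [0.5711, -0.1978, 0.1844]
tool_rot: [3.118, -0.379, 0.003]
wrist_force: [0.7, -0.9, -0.3]
finger_gap: 0.99
```

```bash
python3 - <<'E'
from h import *
im,d=wshot('w3');T=wpose();print(status.sense()['time_s'],T[:3,3],np.degrees(np.arctan2(T[1,1],T[0,1])))
print(wproj('w3',np.array([.5703,-.1966,.14])),wproj('w3',T[:3,3]),d[300:470:20,320])
E
```

```text
4.625 [ 0.57124458 -0.19780133  0.18471286] -103.85112120332279
(np.float64(320.32714971770577), np.float64(273.2753654907712)) (np.float64(322.0554584477538), np.float64(311.01126838519906)) [0.36337894 0.3694268  0.3765887  0.38493627 0.39387164 0.40336025
 0.08292666 0.07603743 0.07101128]
```

View pics/w3.png

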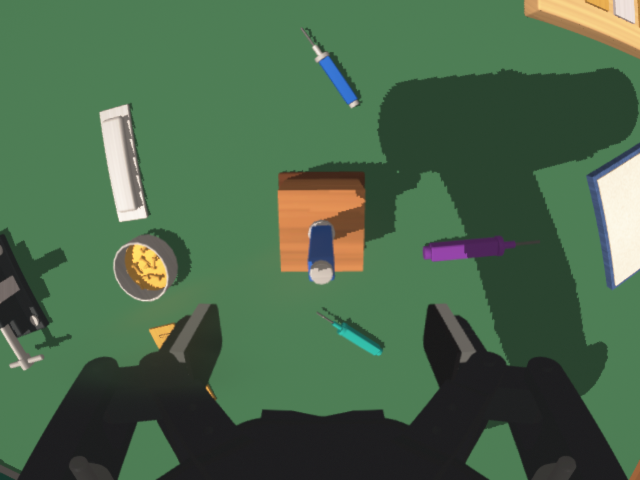

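The cap sits at (321,272), where predicted (320,273), between the fingers and square to them. I'm descending and gripping.

Call:
carry_out([
  [[85,-0.03,0.03,-0.8,0],[85,0,0,-0.8,0],[85,0,0,-0.8,0],[85,0,0,-0.7,0],[85,0,0,-0.29,0],[85,0,0,0,0],[30,0,0,0,0],[10,0,0,0,0],[10,0,0,0,0],[10,0,0,0,0],[10,0,0,0,0],[10,0,0,0,0]],
], grip_force=80)

```text
time_s: 6.12
tool_pos: [0.5698, -0.197, 0.082]
tool_rot: [3.118, -0.379, 0.001]
wrist_force: [0.8, 0.0, 3.4]
finger_gap: 0.162
```

```bash
python3 - <<'E'
from h import *
im,d=wshot('w4');T=wpose();s=status.sense();print(s['time_s'],T[:3,3],s['finger_gap'],s['wrist_force'])
E
```

```text
6.175 [ 0.56983272 -0.19697665  0.08204428] 0.16322454468540412 [0.2067541  0.33546596 3.70682974]
```

View pics/w4.png

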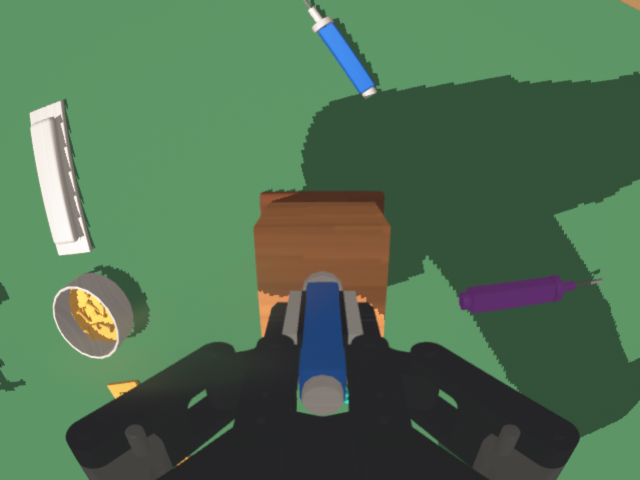

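The handle is between the pads (handle from (322,280) to cap (322,392)), with the gap at about 14 mm. So the tip is 67 mm below the TCP. I'm lifting and carrying it to the groove's -y side.

Call:
carry_out([
  [[10,0,0,0.35,0],[10,0,0,1,0],[10,0,0,1,0],[10,0,0,1,0],[10,0.1,0.8,0,0],[10,0.1,1,0,0],[10,0.1,1,0,0],[10,0.1,1,0,0],[10,0.15,1,0,0],[10,0,1,0,0],[10,0,1,0,0],[10,0,1,0,0],[10,0,1,0,0],[10,0,1,0,0],[10,0,1,0,0],[10,0,1,0,0],[10,0,0.8,0,0],[10,0,0.58,0,0],[10,0,0,0,0],[10,0,0,0,0]],
])

```text
time_s: 8.68
tool_pos: [0.5859, 0.198, 0.182]
tool_rot: [3.118, -0.38, -0.001]
wrist_force: [-0.4, 0.3, -1.2]
finger_gap: 0.159
```

```bash
python3 - <<'E'
from h import *
im,d=wshot('w5');shot('scene','s5');T=wpose();s=status.sense();print(s['time_s'],T[:3,3],s['finger_gap'],s['wrist_force'])
v=cv2.imread('pics/s5.png');cv2.imwrite('pics/c5.png',cv2.resize(v[60:240,280:480],None,fx=3.3,fy=3.3,interpolation=cv2.INTER_CUBIC))
E
```

```text
8.775 [0.58599325 0.19770611 0.18216507] 0.16346867670485243 [ 0.35023219  0.25064466 -0.74450103]
```

View pics/w5.png

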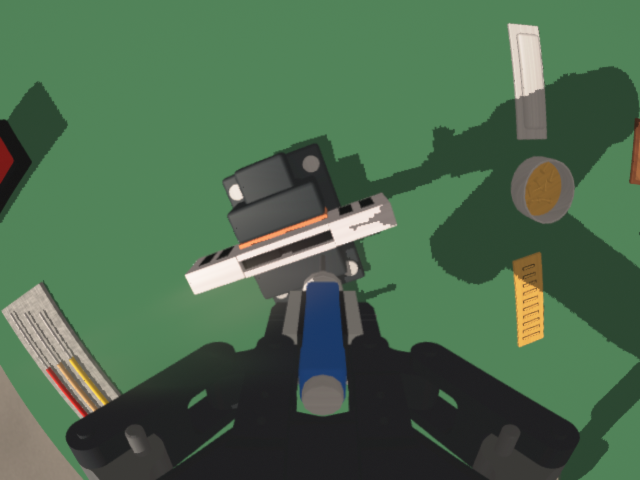

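View pics/c5.png

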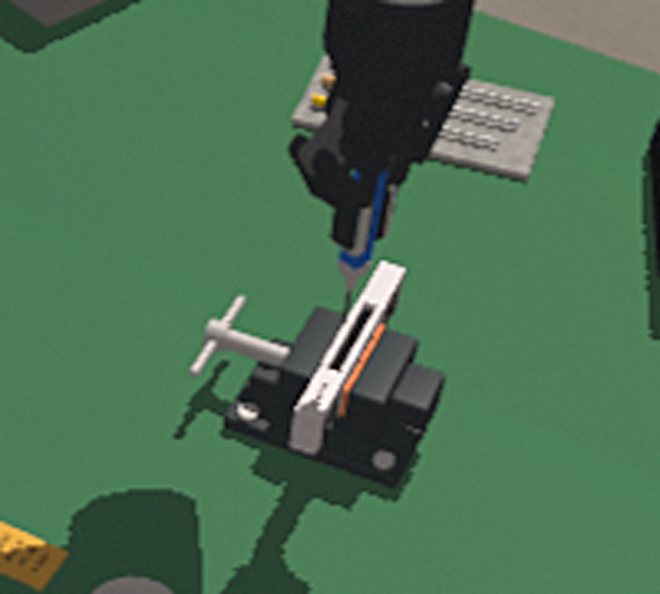

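```bash
python3 - <<'E'
from h import *
p=camera_params('scene');q=np.array(p['view'])@np.array([.586,.1977,.115,1]);print('pred tip',p['cx']-p['fx']*q[0]/q[2],p['cy']+p['fy']*q[1]/q[2])
a=cv2.resize(cv2.imread('pics/w5.png')[190:300,180:400],None,fx=3.6,fy=3.6,interpolation=cv2.INTER_CUBIC)
b=cv2.resize(cv2.imread('pics/s5.png')[130:160,365:405],None,fx=6,fy=6,interpolation=cv2.INTER_CUBIC)
W=np.zeros((600,800,3),np.uint8);W[:396,:792]=a;W[400:580,:240]=b;cv2.imwrite('pics/c5b.png',W)
E
```

```text
pred tip 383.82537217328985 157.1115981846644
```

View pics/c5b.png

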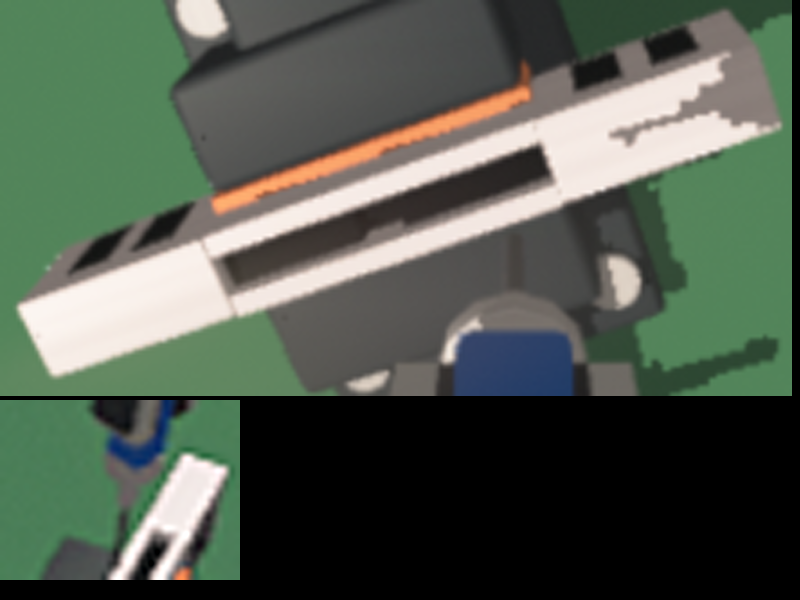

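```bash
python3 - <<'E'
from h import *
f=lambda x,y,z=.08:wonz('w5',180+(x+.5)/3.6-.5,190+(y+.5)/3.6-.5,z)
T=np.load('pics/w5_T.npy');print('pred tip px',wproj('w5',T[:3,3]-[0,0,.067]),'obs',180+517/3.6,190+237/3.6)
L=(f(217,262)+f(238,289))/2;Rr=(f(542,145)+f(554,182))/2;print('groove',(L+Rr)/2,np.linalg.norm(L-Rr),np.degrees(np.arctan2(-(L-Rr)[0],(L-Rr)[1])))
B,Cc=f(55,377),f(780,126);A=f(18,305);m=(B+Cc)/2;e=(B-Cc)/np.linalg.norm(B-Cc);print('comb',m+.009*np.array([e[1],-e[0],0]),np.degrees(np.arctan2(-e[0],e[1])),np.linalg.norm(B-Cc))
n=f(385,228,.072);print('hole?',n, (n-(L+Rr)/2)@e)
E
```

```text
pred tip px (np.float64(322.0622560887844), np.float64(256.6758380574367)) obs 323.6111111111111 255.83333333333331
groove [0.58308667 0.22460647 0.08      ] 0.06815346794718964 6.266947362289423
comb [0.58354751 0.22534621 0.08      ] 6.405299515223403 0.1586906452734808
hole? [0.5789611  0.22620805 0.072     ] 0.0020518408388851077
```

The tip is seen at (323.6,255.8) and predicted at (322,256.7). The groove re-measures to within 0.5 mm. I'm lowering the tip into the groove near -27 mm, with 4–5 mm of spring travel.

Call:
carry_out([
  [[10,0,0,-0.5,0],[10,0,0,-0.5,0],[10,0,0,-0.3,0],[10,0,0,-0.2,0],[10,0,0,0,0],[10,0,0,0,0]],
])

```text
time_s: 9.52
tool_pos: [0.5863, 0.1986, 0.1377]
tool_rot: [-3.118, 0.379, -0.001]
wrist_force: [-0.6, -0.3, 0.2]
finger_gap: 0.165
```

```bash
python3 - <<'E'
from h import *
wshot('w6')
for i in range(4):
    s=status.sense();print(s['time_s'],s['tool_pos'].round(4),s['wrist_force'].round(2));camera('top')
a=cv2.resize(cv2.imread('pics/w6.png')[190:300,180:400],None,fx=3.6,fy=3.6,interpolation=cv2.INTER_CUBIC)
cv2.imwrite('pics/c6.png',a)
E
```

```text
9.575 [0.5863 0.1986 0.1377] [-0.6  -0.7   0.31]
9.625 [0.5863 0.1986 0.1377] [-0.26 -1.17  0.61]
9.675 [0.5863 0.1986 0.1377] [-0.08 -0.77  0.51]
9.725 [0.5862 0.1986 0.1376] [-0.89 -0.79  1.44]
```

View pics/c6.png

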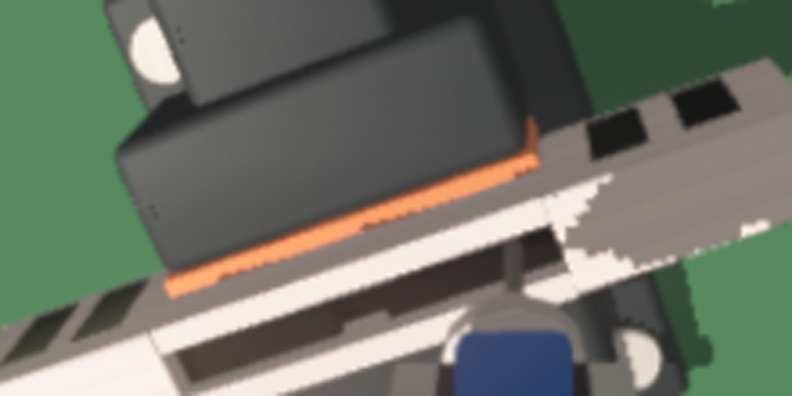

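The blade is inside the groove (crop 515,270), with about 1.5 N more on z than free. I'm sliding in 4 mm steps, smaller than the 6 mm drop window, and averaging the force after each.

Call:
carry_out([
  [[10,-0.0075,0.066,-0.02,0],[10,-0.0075,0.066,0,0],[10,0,0,0,0]],
])

```text
time_s: 10.15
tool_pos: [0.5857, 0.2028, 0.1366]
tool_rot: [-3.118, 0.379, -0.001]
wrist_force: [0.6, -0.5, 1.1]
finger_gap: 0.162
```

```bash
cat > f.py <<'E'
from h import *
c=np.array([.5834,.2251]);a=np.radians(6.4);e=np.array([-np.sin(a),np.cos(a)]);n=np.array([np.cos(a),np.sin(a)])
F=[]
for i in range(5):
    s=status.sense();F.append(s['wrist_force']);camera('top')
p=s['tool_pos'];q=p[:2]-c
print(round(s['time_s'],2),'p',p.round(4),'along %.1f across %.1f mm'%(q@e*1e3,q@n*1e3),'F',np.mean(F,0).round(2),'sd',np.std(F,0).round(2))
E
python3 f.py
```

```text
10.35 p [0.5857 0.2028 0.1366] along -22.5 across -0.2 mm F [ 0.28 -0.12  1.28] sd [0.58 0.51 0.44]
```

Call:
carry_out([
  [[10,-0.0075,0.066,0,0],[10,-0.0075,0.066,0,0],[10,0,0,0,0]],
])

```text
time_s: 10.78
tool_pos: [0.585, 0.2066, 0.1364]
tool_rot: [3.119, -0.379, -0.0]
wrist_force: [-0.5, 0.4, 0.7]
finger_gap: 0.165
```

```bash
python3 f.py
```

```text
10.97 p [0.585  0.2065 0.1365] along -18.7 across -0.5 mm F [-0.2  -0.02  1.26] sd [0.29 0.71 0.55]
```

Call:
carry_out([
  [[10,-0.006,0.066,0,0],[10,-0.006,0.066,0,0],[10,0,0,0,0]],
])

```text
time_s: 11.4
tool_pos: [0.5848, 0.2106, 0.1365]
tool_rot: [-3.118, 0.379, -0.0]
wrist_force: [0.2, -0.9, 1.3]
finger_gap: 0.164
```

```bash
python3 f.py
```

```text
11.6 p [0.5848 0.2106 0.1365] along -14.6 across -0.2 mm F [-0.21 -0.27  1.51] sd [0.31 0.33 0.26]
```

Call:
carry_out([
  [[10,-0.006,0.066,0,0],[10,-0.006,0.066,0,0],[10,0,0,0,0]],
])

```text
time_s: 12.02
tool_pos: [0.5844, 0.2145, 0.1365]
tool_rot: [-3.119, 0.379, 0.0]
wrist_force: [1.0, -0.1, 0.7]
finger_gap: 0.162
```

```bash
python3 f.py
```

```text
12.22 p [0.5844 0.2145 0.1365] along -10.6 across -0.2 mm F [0.04 0.06 0.99] sd [0.5  0.25 0.4 ]
```

Call:
carry_out([
  [[10,-0.007,0.066,0,0],[10,-0.007,0.066,0,0],[10,0,0,0,0]],
])

```text
time_s: 12.65
tool_pos: [0.5839, 0.2185, 0.1365]
tool_rot: [-3.118, 0.379, -0.0]
wrist_force: [0.5, -1.2, 1.0]
finger_gap: 0.163
```

```bash
python3 f.py
```

```text
12.85 p [0.584  0.2185 0.1365] along -6.7 across -0.2 mm F [ 0.2  -0.56  1.44] sd [0.49 0.45 0.34]
```

Call:
carry_out([
  [[10,-0.007,0.05,0,0],[10,-0.007,0.05,0,0],[10,0,0,0,0]],
])

```text
time_s: 13.28
tool_pos: [0.5835, 0.2214, 0.1365]
tool_rot: [-3.119, 0.379, 0.0]
wrist_force: [0.5, -0.7, 0.8]
finger_gap: 0.164
```

```bash
python3 f.py
```

```text
13.47 p [0.5835 0.2214 0.1365] along -3.7 across -0.3 mm F [ 0.08 -0.26  0.85] sd [0.7  0.61 0.41]
```

Call:
carry_out([
  [[10,-0.006,0.05,0,0],[10,-0.006,0.05,0,0],[10,0,0,0,0]],
])

```text
time_s: 13.9
tool_pos: [0.5831, 0.2245, 0.1363]
tool_rot: [-3.118, 0.379, 0.0]
wrist_force: [0.6, -0.8, 0.3]
finger_gap: 0.166
```

```bash
python3 f.py
```

```text
14.1 p [0.5831 0.2245 0.1364] along -0.6 across -0.4 mm F [ 0.16 -0.23  0.51] sd [0.24 0.43 0.47]
```

Call:
carry_out([
  [[10,-0.006,0.05,0,0],[10,0,0,0,0],[10,0,0,0,0]],
])

```text
time_s: 14.52
tool_pos: [0.583, 0.2258, 0.1365]
tool_rot: [-3.119, 0.379, 0.0]
wrist_force: [-0.5, 0.3, 0.3]
finger_gap: 0.164
```

```bash
python3 f.py;python3 f.py
```

```text
14.72 p [0.583  0.2258 0.1365] along 0.7 across -0.4 mm F [ 0.04 -0.06  0.35] sd [0.43 0.3  0.12]
14.97 p [0.583  0.2258 0.1365] along 0.8 across -0.3 mm F [-0.2   0.26 -0.07] sd [0.46 0.5  0.33]
```

Call:
carry_out([
  [[10,-0.004,0.05,0,0],[10,0,0,0,0],[10,0,0,0,0]],
])

```text
time_s: 15.4
tool_pos: [0.5829, 0.2273, 0.1365]
tool_rot: [-3.119, 0.379, -0.0]
wrist_force: [-0.0, -0.7, 0.5]
finger_gap: 0.162
```

```bash
python3 f.py;python3 f.py
```

```text
15.6 p [0.5829 0.2274 0.1365] along 2.3 across -0.2 mm F [-0.33 -0.16  0.18] sd [0.44 0.32 0.32]
15.85 p [0.5829 0.2273 0.1365] along 2.3 across -0.2 mm F [ 0.15  0.1  -0.12] sd [0.56 0.48 0.3 ]
```

Fz fell from about 1.3 N to about 0.1 N between -3.7 and +0.8 mm and stays low at +2.3, so the tip has likely dropped. Pressing 4 mm will tell: floor means the hard stop, hole means only spring force.

Call:
carry_out([
  [[10,0,0,-0.07,0],[10,0,0,-0.06,0],[10,0,0,0,0]],
])

```text
time_s: 16.27
tool_pos: [0.583, 0.2273, 0.1326]
tool_rot: [3.119, -0.379, 0.0]
wrist_force: [-0.3, 0.2, 2.4]
finger_gap: 0.165
```

```bash
python3 f.py
```

```text
16.48 p [0.583  0.2273 0.1328] along 2.3 across -0.2 mm F [-0.   -0.22  1.1 ] sd [0.31 0.53 0.79]
```

Only spring force, so the tip is in the hole on the nut. I'm pressing down; the seat is expected at TCP z ≈ 0.123.

Call:
carry_out([
  [[10,0,0,-0.06,0],[10,0,0,-0.06,0],[10,0,0,-0.05,0],[10,0,0,0,0]],
])

```text
time_s: 17.02
tool_pos: [0.583, 0.2273, 0.1278]
tool_rot: [-3.118, 0.379, -0.001]
wrist_force: [-1.3, 0.0, 4.1]
finger_gap: 0.163
```

```bash
python3 f.py
```

```text
17.23 p [0.583  0.2274 0.1278] along 2.3 across -0.1 mm F [-0.66 -0.02  3.93] sd [0.51 0.16 0.43]
```

Call:
carry_out([
  [[10,0,0,-0.05,0],[10,0,0,-0.05,0],[10,0,0,-0.03,0],[10,0,0,0,0]],
])

```text
time_s: 17.77
tool_pos: [0.5829, 0.2273, 0.1235]
tool_rot: [3.119, -0.379, 0.0]
wrist_force: [-0.3, -0.6, 3.5]
finger_gap: 0.16
```

```bash
python3 f.py
```

```text
17.98 p [0.583  0.2274 0.1235] along 2.3 across -0.2 mm F [ 0.01 -0.24  3.14] sd [0.33 0.32 0.32]
```

Still about 4 N: the nut is sliding and not yet on its seat. I'm continuing in small steps.

Call:
carry_out([
  [[10,0,0,-0.02,0],[10,0,0,0,0],[10,0,0,-0.02,0],[10,0,0,0,0]],
])

```text
time_s: 18.52
tool_pos: [0.583, 0.2273, 0.1225]
tool_rot: [-3.119, 0.379, -0.0]
wrist_force: [-0.6, 0.1, 3.8]
finger_gap: 0.163
```

```bash
python3 f.py
```

```text
18.73 p [0.583  0.2273 0.1225] along 2.3 across -0.2 mm F [-0.16  0.09  4.58] sd [0.62 0.24 0.51]
```

Call:
carry_out([
  [[10,0,0,-0.02,0],[10,0,0,-0.02,0],[10,0,0,0,0]],
])

```text
time_s: 19.15
tool_pos: [0.5831, 0.2274, 0.122]
tool_rot: [-3.118, 0.379, -0.001]
wrist_force: [-0.4, 0.5, 8.2]
finger_gap: 0.159
```

```bash
python3 f.py
```

```text
19.35 p [0.5831 0.2274 0.1221] along 2.3 across -0.0 mm F [-1.36  0.27  7.75] sd [0.62 0.29 0.27]
```

The arm was commanded 1.2 mm and moved 0.4 mm, and the force is rising: this is the seat. Pressing firmer to confirm.

Call:
carry_out([
  [[10,0,0,-0.04,0],[10,0,0,-0.04,0],[10,0,0,0,0],[10,0,0,0,0]],
])

```text
time_s: 19.9
tool_pos: [0.5834, 0.2274, 0.1212]
tool_rot: [-3.118, 0.378, -0.003]
wrist_force: [-2.6, -0.6, 13.5]
finger_gap: 0.167
```

```bash
python3 f.py; python3 -c "
from h import *
wshot('w7')"
```

```text
20.1 p [0.5834 0.2274 0.1212] along 2.3 across 0.2 mm F [-2.91 -1.03 13.23] sd [0.39 0.33 0.28]
```

View pics/w7.png

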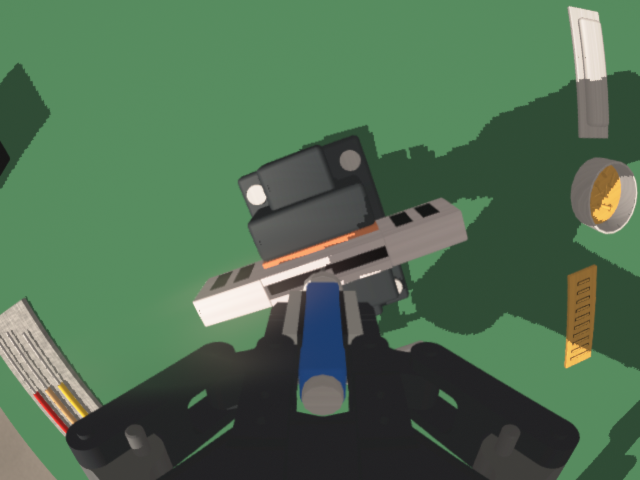

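Force is 13 N, well above the 5 N that moves the nut, after about 5 mm of steady sliding at about 4.5 N. The nut is on its seat. I'm retracting and checking how the driver sits in the grip.

Call:
carry_out([
  [[10,0,0,0.2,0],[10,0,0,0.4,0],[10,0,0,0.7,0],[10,0,0,0.8,0],[10,0,0,0.2,0],[10,0,0,0,0],[10,0,0,0,0]],
])

```text
time_s: 21.08
tool_pos: [0.5821, 0.2269, 0.1863]
tool_rot: [3.117, -0.38, -0.004]
wrist_force: [0.4, 0.8, -0.3]
finger_gap: 0.164
```

```bash
python3 f.py; python3 - <<'E'
from h import *
wshot('w8')
T=np.load('pics/w8_T.npy');print(T[:3,3],wproj('w8',T[:3,3]-[0,0,.067]))
t=cv2.imread('pics/w8.png');cv2.imwrite('pics/c8.png',cv2.resize(t[200:420,200:440],None,fx=2.7,fy=2.7,interpolation=cv2.INTER_CUBIC))
for f in('w5','w8'):
    t=cv2.imread(f'pics/{f}.png');m=cv2.inRange(cv2.cvtColor(t,cv2.COLOR_BGR2HSV),(100,150,30),(125,255,255))[270:420,290:355]
    print(f,cv2.minAreaRect(cv2.findNonZero(m)))
E
```

```text
21.27 p [0.5826 0.2271 0.187 ] along 2.1 across -0.5 mm F [-0.25  0.15 -0.12] sd [0.42 0.63 0.31]
[0.58268709 0.22721783 0.18720593] (np.float64(322.0205595459272), np.float64(256.64162481045986))
w5 ((30.725139617919922, 69.77762603759766), (110.11075592041016, 47.30295181274414), 86.98721313476562)
w8 ((30.727901458740234, 69.83010864257812), (110.0056381225586, 47.30295181274414), 86.98721313476562)
```

View pics/c8.png

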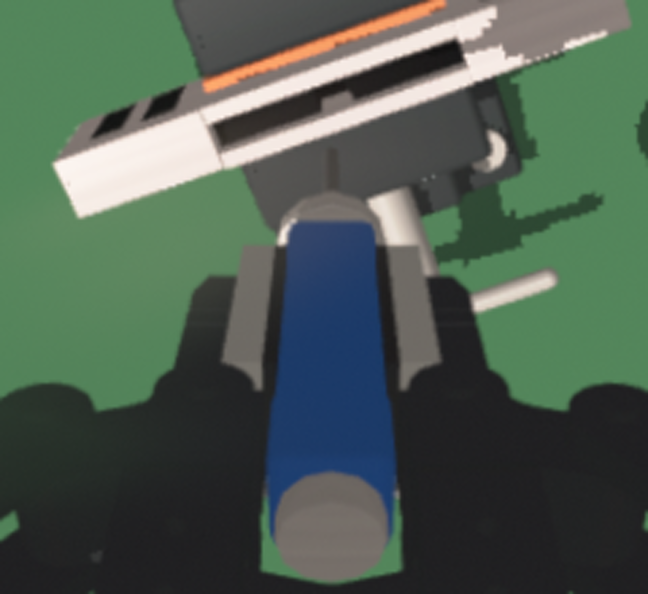

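The driver has not moved in the grip: the handle rectangle is identical to before and the tip is at (323,255) as before. Now carrying it back over the stand.

Call:
carry_out([
  [[10,-0.05,-0.64,0,0],[10,-0.05,-1,0,0],[10,-0.05,-1,0,0],[10,-0.05,-1,0,0],[10,-0.05,-1,0,0],[10,-0.05,-1,0,0],[10,-0.05,-1,0,0],[10,-0.05,-1,0,0],[10,-0.03,-1,0,0],[10,0,-1,0,0],[10,0,-1,0,0],[10,0,-1,0,0],[10,0,-1,0,0],[10,0,-0.9,0,0],[10,0,-0.6,0,0],[10,0,0,0,0],[10,0,0,0,0],[10,0,0,0,0]],
])

```text
time_s: 23.62
tool_pos: [0.57, -0.1962, 0.1879]
tool_rot: [-3.119, 0.378, -0.0]
wrist_force: [-0.4, -0.3, -0.6]
finger_gap: 0.161
```

```bash
python3 - <<'E'
from h import *
wshot('w9');s=status.sense();T=wpose();print(s['time_s'],T[:3,3],s['wrist_force'],np.degrees(np.arctan2(T[1,1],T[0,1])))
P=wproj('w9',np.array([.570,-.1967,.06]));print('stand centre px',P)
t=cv2.imread('pics/w9.png');cv2.imwrite('pics/c9.png',cv2.resize(t[180:320,230:420],None,fx=4,fy=4,interpolation=cv2.INTER_CUBIC))
E
```

```text
23.675 [ 0.57006963 -0.19618624  0.18789507] [ 0.17691932  0.20284945 -1.11047463] -103.80686122461775
stand centre px (np.float64(322.787260326854), np.float64(228.09923661979545))
```

View pics/c9.png

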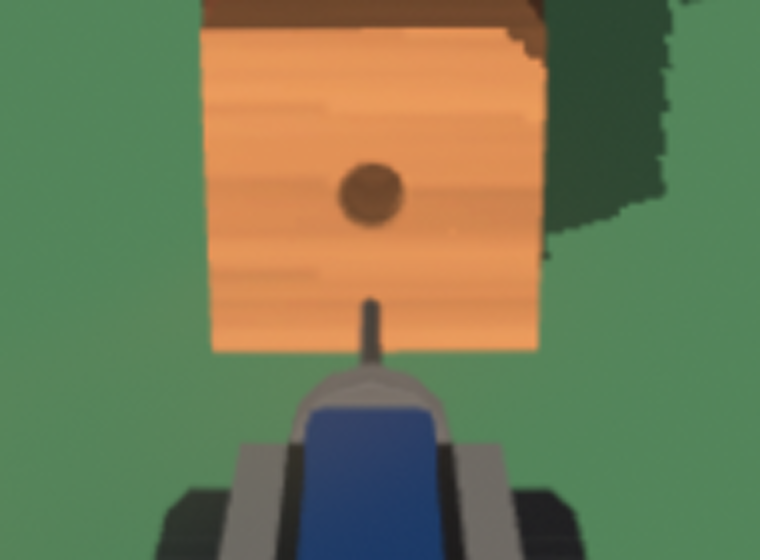

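The stand hole is at (322.6,228.6), predicted (322.8,228.1), and the blade is in line with it. Lowering.

Call:
carry_out([
  [[10,0,-0.02,-0.6,0],[10,0,0,-0.6,0],[10,0,0,-0.5,0],[10,0,0,-0.5,0],[10,0,0,-0.5,0],[10,0,0,-0.4,0],[10,0,0,-0.25,0],[10,0,0,0,0],[10,0,0,0,0]],
])

```text
time_s: 24.8
tool_pos: [0.5705, -0.1976, 0.0878]
tool_rot: [3.118, -0.379, 0.002]
wrist_force: [-0.5, -0.2, -0.3]
finger_gap: 0.16
```

```bash
python3 f.py
```

```text
25.0 p [ 0.5703 -0.1975  0.0878] along -418.5 across -60.2 mm F [-0.13 -0.35 -0.36] sd [0.42 0.31 0.27]
```

Call:
carry_out([
  [[10,0,0.015,-0.1,0],[10,0,0,-0.06,0],[10,0,0,-0.03,0],[10,0,0,0,0]],
])

```text
time_s: 25.55
tool_pos: [0.5699, -0.197, 0.082]
tool_rot: [3.119, -0.379, -0.0]
wrist_force: [-2.2, 1.7, 4.1]
finger_gap: 0.161
```

```bash
python3 f.py
```

```text
25.75 p [ 0.5699 -0.197   0.082 ] along -418.0 across -60.5 mm F [-2.05  1.36  4.33] sd [0.47 0.31 0.54]
```

Seated on the shoulder: z is back to 0.082 with 4 N. Releasing gently, then rising.

Call:
carry_out([
  [[20,0,0,0.02,0],[30,0,0,0,0],[50,0,0,0,0],[85,0,0,0,0],[85,0,0,0,0],[85,0,0,0,0],[85,0,0,0.3,0],[85,0,0,0.8,0],[85,0,0,1,0],[85,0,0,1,0],[85,0,0,1,0],[85,0,0,0.8,0],[85,0,0,0,0],[85,0,0,0,0]],
], grip_force=20)

```text
time_s: 27.55
tool_pos: [0.5694, -0.1968, 0.2286]
tool_rot: [-3.118, 0.38, 0.002]
wrist_force: [-0.1, 0.3, -1.9]
finger_gap: 0.995
```

```bash
python3 - <<'E'
from h import *
im,d=wshot('w10');shot('scene','s10');shot('top','t10');s=status.sense();print(s['time_s'],s['tool_pos'],s['finger_gap'],s['wrist_force'])
for a,b in(('s0','s10'),('t0','t10')):
    m=[]
    for f in(a,b):
        h=cv2.cvtColor(cv2.imread(f'pics/{f}.png'),cv2.COLOR_BGR2HSV);k,l,st,ce=cv2.connectedComponentsWithStats(cv2.inRange(h,(100,150,60),(125,255,255)))
        print(f,[(ce[i].round(1),st[i,4]) for i in range(1,k) if st[i,4]>40])
W=np.zeros((400,800,3),np.uint8)
W[:,:400]=cv2.resize(cv2.imread('pics/s10.png')[190:350,190:350],(400,400),interpolation=2)
W[:,400:]=cv2.resize(cv2.imread('pics/w10.png')[130:330,220:420],(400,400),interpolation=2)
cv2.imwrite('pics/c10.png',W)
E
```

```text
27.7 [ 0.56938    -0.19696447  0.22793896] 0.9932202347259093 [ 0.68264471  0.09132245 -0.15057739]
s0 [(array([267.9, 295.8]), np.int32(210)), (array([309.5, 369. ]), np.int32(172))]
s10 [(array([268. , 296.2]), np.int32(212)), (array([309.4, 368.9]), np.int32(172))]
t0 [(array([404.9, 182.8]), np.int32(137)), (array([390. , 237.1]), np.int32(62))]
t10 [(array([390.1, 237.1]), np.int32(61))]
```

View pics/c10.png

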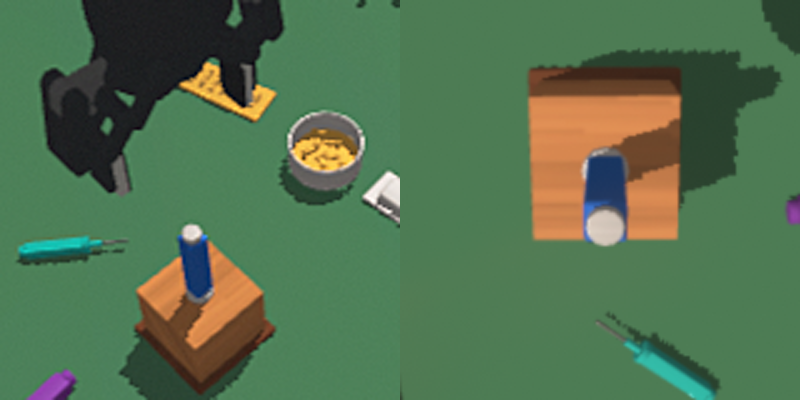

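View pics/t10.png

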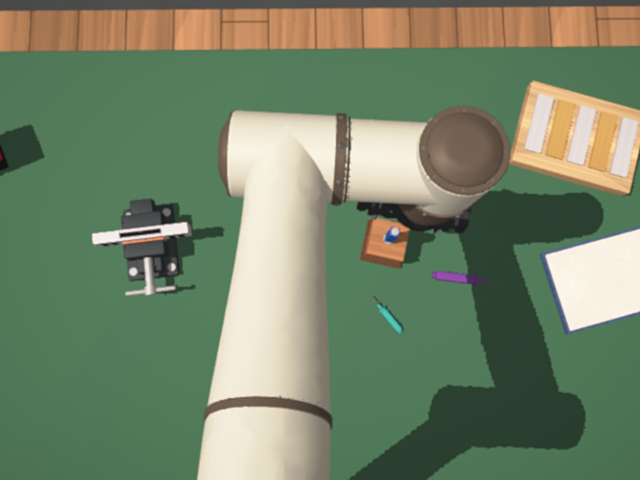

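The driver stands upright where it began: blue blob (268.0,296.2) against (267.9,295.8) at the start. The arm is clear, and the tin, reed and cover plates are undisturbed. Handing in.

```bash
python3 -c "
from h import *
print(job_done())"
```

```text
the job is handed in; nothing more can be done
None
```

The nut is pressed home, and the blue screwdriver is back upright in its stand and released. I handed in at about 28 s of the 61 s limit.

- **Finding the hole:** I slid the tip along the groove in steps of up to 4 mm from its -y end. The upward force fell from about 1.3 N to about 0.1 N near 0 to +2 mm from the groove's middle. A further 4 mm press there met only spring force, which confirmed the tip was in the hole.
- **Pressing the nut:** It slid down at about 4–5 N, then stopped as the force rose to 13 N. The rise began at TCP z ≈ 0.122, where I had expected the seat at 0.123. Under the last push the tool still sank another 0.8 mm. I took that as give in the grip and arm, because the driver had not slipped when I looked afterwards.
- **Last checks:** In the scene picture the handle is within 0.5 px of where it started. The gripper is open and clear at z = 0.228.
- **Limits of the checks:** The nut itself can't be seen, so its final depth rests on force and height only. In the last top picture the arm hid the cover plate, the reed plate and the tin. I checked the tin and reed plate by eye in the scene picture. The cover plate was only partly in view there, and I didn't measure any of the three.

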